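# Load a sand core and set the hold-down yoke

## Task

Take the bobbin-shaped sand core from its wooden rest and lay it centred in the blue cradle, a flange in each V. Then lift the yellow hold-down yoke up off its hook and set it upright astride the middle of the core's waist, one leg on each side, so that it rests on the core. Set both down gently without dropping them, and leave the two other cores and the scraper where they are.

Things in the scene. Friction and masses are not known exactly. Their poses are not given: they have to be found in the camera images.
- core: Loose sand-coloured bobbin core, 0.4 kg, lying level. Origin at its centre, x along its axis (the two ends are alike; it may be rolled about x). Waist 44 dia x 60 long (x -30 to 30), then at each end a flange 76 dia x 18 and a stub 32 dia x 12; 120 overall. Grip it across the waist.
- yoke: Yellow steel fork-shaped yoke, 0.6 kg, 12 thick, hanging legs down over the hook's arm. Origin: apex of the inverted-V roof between the legs (slopes 30 degrees); z up, x normal to the plate (along the arm as it hangs), y across the legs. Legs: inner faces y = +-27, outer +-47 (feet +-53), down to z = -110. Seated on the waist the origin is 25 above the core's axis; on the hook 6 above the arm's.
- yoke_lug (a point): Middle of the yoke's grip lug, 35 above the yoke's origin. The lug, 36 wide in y, 12 thick in x, 26 high (its top 48 above the origin), stands on a crown 94 wide whose top is 22 above the origin. Same axes as the yoke.
- cradle_seat (a point): Point in the blue steel cradle where the core's centre belongs, 105 above the bench. x along the core's axis as it must lie (either way round), z up. Two open 90-degree Vs, at x = +-39, 18 thick, carry the flanges; V arms reach 35 to each side and up to 23 below this point; base plate 150 x 130 x 12. The cradle is fixed.
- rest_seat (a point): Same point in the wooden rest where the core lies at the start, 70 above the bench; Vs alike, x along the core's axis. Fixed.
- hook_arm (a point): Point on the axis of the hook's level arm where the yoke hangs, 135 above the bench. The arm (10 dia) runs along x from a red post (16 dia, at x = +75, as high as the arm) to a free end at x = -55 turned up by 14 (its top 19 above this point). z up. Fixed; base plate 150 x 130 x 12.
- spare_core: Bystander: upright loose spool-shaped core, 72 dia, 90 tall, origin under its centre.
- pot_core: Bystander: upright loose pot-shaped core, 88 dia, 96 tall, origin under its centre.
- scraper: Bystander: loose flat scraper on the bench, about 175 x 50 x 18, x along it (blade to +x), origin near its middle at bench level.

How it is judged:
On the way, in this order (a step that is already met when the one before it is completed fails the run):
1. the core lies centred in the cradle and is let go (x of core in the frame of cradle_seat between -0.012 and 0.012 m and y of core in the frame of cradle_seat between -0.008 and 0.008 m and z of core in the frame of cradle_seat between -0.008 and 0.008 m and angle between the x axis of core and the x axis of cradle_seat, either way round below 0.12 rad and contact force between core and the fingers below 0.05 N and linear speed of core below 0.03 m/s), for 0.2 s.
2. the yoke has been lifted off its hook (distance between yoke and hook_arm above 0.08 m), for 0.1 s.
At the end, for the whole second after the job is handed in: Core in the cradle: centre within 12 mm along, 8 mm across and in height of the seat, axis within 0.12 rad. Yoke astride the waist: origin within 20 mm along, 10 mm across, 25 (+-8) mm above the seat, upright within 0.2 rad, square to the axis within 0.3 rad. Both at rest (x of core in the frame of cradle_seat between -0.012 and 0.012 m and y of core in the frame of cradle_seat between -0.008 and 0.008 m and z of core in the frame of cradle_seat between -0.008 and 0.008 m and angle between the x axis of core and the x axis of cradle_seat, either way round below 0.12 rad and x of yoke in the frame of cradle_seat between -0.02 and 0.02 m and y of yoke in the frame of cradle_seat between -0.01 and 0.01 m and z of yoke in the frame of cradle_seat between 0.0174 and 0.0334 m and angle between yoke's own z axis and vertical below 0.2 rad and angle between the x axis of yoke and the x axis of cradle_seat, either way round below 0.3 rad and linear speed of each of core, yoke below 0.02 m/s and angular speed of each of core, yoke below 0.15 rad/s); the robot touches nothing.
It fails at once if the spare core was moved more than 25 mm (distance of spare_core from where it was at the start of the episode above 0.025 m).
It fails at once if the pot core was moved more than 25 mm (distance of pot_core from where it was at the start of the episode above 0.025 m).
It fails at once if the scraper was moved more than 25 mm (distance of scraper from where it was at the start of the episode above 0.025 m).
It fails at once if the core was dropped (moving freely faster than 0.7 m/s, a fall of about 25 mm) (linear speed of core above 0.7 m/s and contact force between core and the fingers below 0.05 N).
It fails at once if the yoke was dropped (moving freely faster than 0.7 m/s, a fall of about 25 mm) (linear speed of yoke above 0.7 m/s and contact force between yoke and the fingers below 0.05 N).
It also fails if it takes over 56 s, if anything falls off the work surface, if the arm or the gripper's body presses on something with over 40 N, if the wrist force passes 120 N, or if a joint passes its speed limit or range.

## Robot

A 6-joint arm with a two-finger parallel gripper is mounted at the origin on the work surface. World frame = base frame: x ahead of the robot, y to its left, z up, the work surface at z = 0. Lengths are in m, angles in rad, forces in N, time in s.
With the tool pointing down it reaches from about 0.25 to 0.775 m from the base axis. Payload 4 kg.
Tool frame: the origin (TCP) lies midway between the tips of the shut fingers; the grasp point (between the pads) lies 19 mm behind it; z points along the fingers, y is the line along which they close (so a half turn about z gives the same grasp; the last joint's range is limited). The gripper opens to 94 mm and grips with 3 to 60 N. Pads are 16 mm wide; open, the fingers measure 119 mm over their backs; the gripper's body (75 mm by 177 mm) begins 78 mm behind the grasp point.
Start: joints at [1.235, 0.087, 1.371, -0, 1.684, -0.103], TCP at [0.127, 0.535, 0.175] pointing down, gripper open.
Joint ranges: [-3.1, 3.1], [-0.76, 2.03], [0.27, 2.55], [-1.08, 4.22], [0.17, 2.65], [-2.57, 2.57]. Speed limits (rad/s): [2.79, 2.79, 3.14, 3.14, 3.14, 3.14].

## Interface

Orientations are given as [roll, pitch, yaw] about the fixed x, y, z axes, in that order (R = Rz(yaw) Ry(pitch) Rx(roll)).
In Python, from bench import robot gives the robot as it stands. The module is installed in compiled form; this text tells all that it offers.
- The arm moves only by the tool arm_command, never from a script. Its argument "targets" is a list of rows, each a list of 4 numbers: the shift along the world's x, y, z as a fraction of full scale, then the turn about the world's z as a fraction of full scale. A call has 1 to 8 rows; each row is the pose to reach, as a shift and turn from the pose commanded when the call began; what a row does not reach only later rows make up. Full scale, the value 1, is 0.5 m for a shift and 120 degrees for a turn. A row lasts 1/12 s, in which the tool goes at most 41.7 mm and 7.16 degrees, less where a joint would pass 70% of its speed; a pose out of reach is approached as far as the arm can. A call with a number of a shift or a turn outside -1 to 1 is refused whole. A call with a gripper value outside its range is refused whole. "claw" is the closure, from 0 (fully open) to 1 (shut), set as the call begins (left out, the last holds). The fingers move at their own pace and stop on an object; the grip force is fixed at half the most. Time passes only in rows, so rows that repeat a pose let the fingers close. It gives the time, the measured TCP pose, the force, the opening and the grip force at its end, in the units of the state.
- robot.get_obs(): the state, without advancing time (a new reading comes with each control period).
- robot.snapshot(name): name is "scene" or "top" or "wrist"; returns the picture (420x560x3 uint8, red, green, blue); there is no depth.
- robot.camera_info(name): a dict with "vfov" (degrees; the focal length in pixels is half the picture's height over the tangent of half this angle, whatever the lens; pixels are square), "cx", "cy" (the principal point, pixels), "extrinsics" (4x4, takes a point from camera to world coordinates); the wrist camera has in their place "T_tool_cam" (4x4, takes a point from camera to tool coordinates, whose origin is the TCP and whose axes are the flange's). Camera axes: x right, y up, looking along -z (the intrinsics and any distortion apply to the point x, -y, -z); pixel columns grow to the right and rows downward; lengths in m; the calibration is good to about 2 mm. A picture is of the moment at which its call begins: read the wrist's pose just before it. camera_info takes no time and is no camera call.
- robot.close_job(): hands the job in; it is judged then, once.
The state is a dict: "time": time; "joint_positions": joint angles; "qvel": joint speeds; "joint_torque": joint torques, N m; "tool_pos": TCP position; "ee_rot": TCP orientation; "wrist_force": force on the tool from outside, world axes, zero at the start; "wrist_torque": the same for the moment, N m; "width": finger opening in m; "finger_force": force on a finger pad.
Only numpy, scipy, OpenCV 4.12 (cv2) and the standard library are available. Lean on these libraries where they do the work, as an engineer would, in place of code of your own. Each camera call takes 0.05 s, during which the arm holds its last target. There are 200 camera calls.

## Working session

There is one attempt and no reset: what is moved stays moved. The work goes in short steps, Python scripts to look and compute and a tool call to move; the robot and the scene stay as the last step left them, time stands still between calls to the robot, and variables do not carry over. Pictures are saved under pics/ and viewed, at most 11 in all, crops included, and the job is handed in when it is done.

Besides the shell and the picture viewer there is one more tool, called after "Call:" as name(argument=value, ...), one argument or row to a line, values as JSON. arm_command: Moves the arm, as the interface text tells. Shift numbers are shares of 0.5 m and turn numbers shares of 120 degrees, none past 1 either way. Its arguments: {"type":"object","properties":{"targets":{"type":"array"},"claw":{"type":"number"}},"required":["targets"]}

```bash
mkdir -p pics; python3 - <<'E'
from bench import robot
import cv2,numpy as np
print(robot.get_obs())
for n in("scene","top","wrist"):
    im=robot.snapshot(n); cv2.imwrite(f"pics/{n}0.png",im[:,:,::-1]); np.set_printoptions(precision=4,suppress=True); print(n,robot.camera_info(n))
E
```

```text
{'time': 0.0, 'joint_positions': array([ 1.23489128e+00,  8.79064026e-02,  1.37223044e+00,  9.57440797e-06,
        1.68356254e+00, -1.03099783e-01]), 'qvel': array([ 0.00135036, -0.00013207, -0.00022936, -0.00071681, -0.00177992,
        0.00013894]), 'joint_torque': array([-7.36386482e-05, -3.40181458e+01, -3.02424395e+01,  7.18065212e-02,
        3.31335270e-02, -1.59034566e-04]), 'tool_pos': array([0.12669243, 0.5345959 , 0.17364287]), 'ee_rot': array([-3.13949810e+00, -2.26283293e-04,  2.90878822e+00]), 'wrist_force': array([0.03964129, 0.2110582 , 0.34282976]), 'wrist_torque': array([ 0.01804766, -0.01780346,  0.00414569]), 'finger_force': 0.0, 'width': 0.09398438297231267}
scene {'vfov': 53.68990605628083, 'cx': 284.37892189598256, 'cy': 201.62428695273871, 'extrinsics': array([[ 0.4498, -0.4638,  0.7633,  1.3211],
       [ 0.8931,  0.2403, -0.3803, -0.3406],
       [-0.007 ,  0.8528,  0.5223,  0.6085],
       [ 0.    ,  0.    ,  0.    ,  1.    ]])}
top {'vfov': 49.1588642327665, 'cx': 287.5024550779592, 'cy': 208.89390716690545, 'extrinsics': array([[-0.0084,  0.9888, -0.149 ,  0.4203],
       [-0.9999, -0.0097, -0.0077,  0.0123],
       [-0.0091,  0.1489,  0.9888,  1.2379],
       [ 0.    ,  0.    ,  0.    ,  1.    ]])}
wrist {'vfov': 66.48552402054867, 'cx': 281.20307183970175, 'cy': 209.65836386650338, 'T_tool_cam': array([[-0.0004,  0.9578,  0.2874,  0.0833],
       [ 1.    ,  0.0002,  0.0005, -0.0001],
       [ 0.0004,  0.2874, -0.9578, -0.2107],
       [ 0.    ,  0.    ,  0.    ,  1.    ]])}
```

View pics/top0.png

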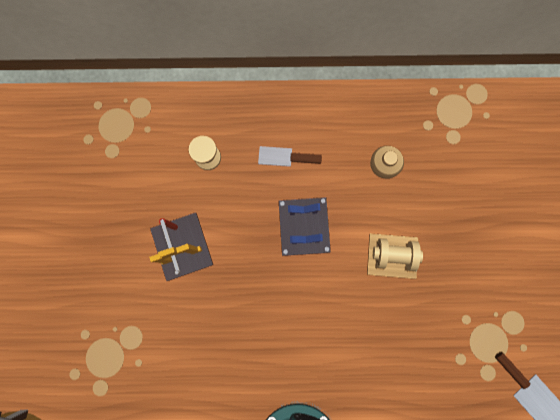

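View pics/scene0.png

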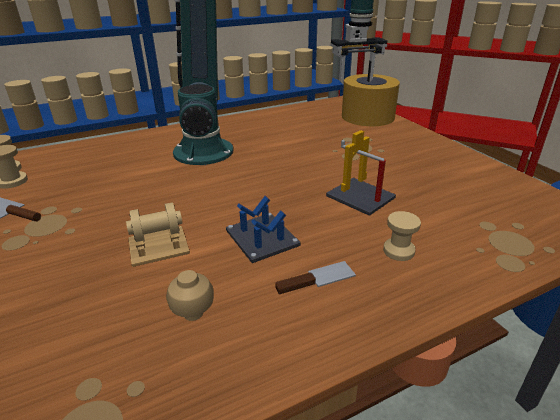

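The top view shows the hook with the yellow yoke at about (172,246), the blue cradle at (304,226) with its axis vertical in the image, and the core on its rest at (398,254) with its axis horizontal. The scene view shows the same layout: rest (157,230), cradle (263,228), hook (360,180).

```bash
cat >h.py <<'E'
from bench import robot
import cv2,numpy as np
from scipy.spatial.transform import Rotation as R
np.set_printoptions(precision=4,suppress=True)
def cam(n,obs=None):
    c=robot.camera_info(n)
    if n=="wrist":
        o=obs or robot.get_obs(); T=np.eye(4); T[:3,:3]=R.from_euler("xyz",o["ee_rot"]).as_matrix(); T[:3,3]=o["tool_pos"]
        E=T@c["T_tool_cam"]
    else: E=c["extrinsics"]
    return 210/np.tan(np.radians(c["vfov"])/2),c["cx"],c["cy"],E
def ray(C,u,v):
    f,cx,cy,E=C; d=E[:3,:3]@np.array([(u-cx)/f,-(v-cy)/f,-1]); return E[:3,3],d/np.linalg.norm(d)
def onz(C,u,v,z):
    o,d=ray(C,u,v); return o+d*(z-o[2])/d[2]
def tri(rs):
    A=sum(np.eye(3)-np.outer(d,d) for o,d in rs); b=sum((np.eye(3)-np.outer(d,d))@o for o,d in rs)
    p=np.linalg.solve(A,b); return p,max(np.linalg.norm((np.eye(3)-np.outer(d,d))@(o-p)) for o,d in rs)
def proj(C,p):
    f,cx,cy,E=C; q=np.linalg.inv(E)@np.r_[p,1]; return cx-f*q[0]/q[2],cy+f*q[1]/q[2]
def blobs(im,lo,hi,amin=30,roi=None):
    m=cv2.inRange(cv2.cvtColor(im,cv2.COLOR_RGB2HSV),lo,hi)
    if roi: k=np.zeros_like(m); a,b,c,d=roi; k[b:d,a:c]=255; m&=k
    cs,_=cv2.findContours(m,cv2.RETR_EXTERNAL,cv2.CHAIN_APPROX_NONE)
    return [(cv2.contourArea(c),cv2.minAreaRect(c),c) for c in sorted(cs,key=cv2.contourArea,reverse=True) if cv2.contourArea(c)>=amin]
E
python3 - <<'E'
from h import *
im=cv2.imread("pics/top0.png")[:,:,::-1].copy(); C=cam("top")
for n,lo,hi,z,roi in (("blue",(105,100,40),(130,255,255),.06,(250,180,350,270)),("yellow",(18,180,120),(32,255,255),.16,(130,190,230,290)),("red",(0,150,60),(5,255,255),.14,(140,200,200,290)),("plate",(0,0,20),(179,90,90),.012,(130,180,350,290)),("restcore",(12,60,110),(28,190,255),.07,(355,220,440,290))):
    for a,r,c in blobs(im,lo,hi,15,roi): print(n,a,np.array(r[0]),r[1],round(r[2]),onz(C,*r[0],z))
E
```

```text
blue 186.0 [305.9289 238.5051] (7.26719856262207, 32.13241958618164) 86 [ 0.5204 -0.0252  0.06  ]
blue 180.5 [303.5787 208.1015] (8.122163772583008, 31.491195678710938) 86 [ 0.5994 -0.0202  0.06  ]
yellow 203.0 [174.3871 251.5029] (9.485381126403809, 51.94797897338867) 77 [0.4842 0.287  0.16  ]
red 40.5 [169.7 224.6] (15.205260276794434, 4.919349670410156) 27 [0.5502 0.3053 0.14  ]
plate 2346.0 [303.9558 226.3363] (54.27950668334961, 47.62760543823242) 86 [ 0.5572 -0.0219  0.012 ]
plate 1518.0 [181.0007 246.4187] (55.196632385253906, 48.743743896484375) 72 [0.5063 0.3074 0.012 ]
plate 219.5 [158.8399 237.9875] (23.3847599029541, 10.797554969787598) 73 [0.5295 0.3676 0.012 ]
restcore 5796.0 [397.  254.5] (69.0, 84.0) 90 [ 0.4769 -0.2545  0.07  ]
```

Call:
arm_command(
  targets=[
    [0.26, -0.6, 0.08, -0.375],
    [0.26, -0.6, 0.08, -0.375],
    [0.26, -0.6, 0.08, -0.375],
    [0.26, -0.6, 0.08, -0.375],
    [0.26, -0.6, 0.08, -0.375],
    [0.26, -0.6, 0.08, -0.375],
    [0.26, -0.6, 0.08, -0.375],
    [0.26, -0.6, 0.08, -0.375],
  ],
  claw=0,
)

```text
time: 0.82
tool_pos: [0.257, 0.2331, 0.215]
ee_rot: [3.141, 0.0, 2.122]
wrist_force: [0.6, -1.1, 0.4]
width: 0.0941
finger_force: 0.0
```

Call:
arm_command(
  targets=[
    [0.26, -0.58, 0, -0.264],
    [0.26, -0.58, 0, -0.264],
    [0.26, -0.58, 0, -0.264],
    [0.26, -0.58, 0, -0.264],
    [0.26, -0.58, 0, -0.264],
    [0.26, -0.58, 0, -0.264],
    [0.26, -0.58, 0, -0.264],
    [0.26, -0.58, 0, -0.264],
  ],
)

```text
time: 1.48
tool_pos: [0.3874, -0.0583, 0.2143]
ee_rot: [-3.141, 0.001, 1.567]
wrist_force: [1.0, -0.6, -0.4]
width: 0.0939
finger_force: 0.0
```

Call:
arm_command(
  targets=[
    [0.18, -0.35, 0, 0],
    [0.18, -0.35, 0, 0],
    [0.18, -0.35, 0, 0],
    [0.18, -0.35, 0, 0],
    [0.18, -0.35, 0, 0],
    [0.18, -0.35, 0, 0],
    [0.18, -0.35, 0, 0],
    [0.18, -0.35, 0, 0],
  ],
)

```text
time: 2.15
tool_pos: [0.4765, -0.2291, 0.2144]
ee_rot: [-3.141, -0.001, 1.571]
wrist_force: [1.1, -0.4, 0.7]
width: 0.0936
finger_force: 0.0
```

```bash
python3 - <<'E'
from h import *
o=robot.get_obs(); print(o["tool_pos"],o["ee_rot"]); im=robot.snapshot("wrist"); np.save("w1.npy",np.r_[o["tool_pos"],o["ee_rot"]]); cv2.imwrite("pics/w1.png",im[:,:,::-1])
E
```

```text
[ 0.4765 -0.2291  0.2144] [-3.1407 -0.0012  1.5705]
```

View pics/w1.png

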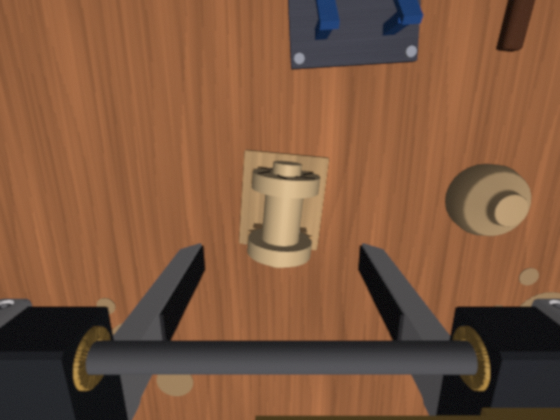

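The wrist view shows the core at about (283,215), axis nearly vertical in the image (flanges at rows ~183 and ~248, waist columns ~265–301). The cradle plate is at the top. I'll take a second view with a sideways baseline.

Call:
arm_command(
  targets=[
    [0.16, 0, 0, 0],
    [0.16, 0, 0, 0],
    [0.16, 0, 0, 0],
    [0.16, 0, 0, 0],
    [0.16, 0, 0, 0],
  ],
)

```text
time: 2.62
tool_pos: [0.5563, -0.2286, 0.2154]
ee_rot: [-3.142, 0.0, 1.572]
wrist_force: [-0.5, 0.3, 0.1]
width: 0.0943
finger_force: 0.0
```

```bash
python3 - <<'E'
from h import *
o=robot.get_obs(); print(o["tool_pos"],o["ee_rot"]); im=robot.snapshot("wrist"); np.save("w2.npy",np.r_[o["tool_pos"],o["ee_rot"]]); cv2.imwrite("pics/w2.png",im[:,:,::-1])
a=cv2.imread("pics/w1.png"); b=cv2.imread("pics/w2.png")
C=cam("wrist",o); u,v=map(int,proj(C,np.array([.478,-.26,.07]))); print(u,v)
b=b[140:280,u-50:u+50]; a=a[140:280,235:335]
cv2.imwrite("pics/c12.png",cv2.resize(np.hstack([a,b]),None,fx=4,fy=4,interpolation=cv2.INTER_CUBIC))
E
```

```text
[ 0.5563 -0.2286  0.2154] [-3.1415  0.0002  1.5722]
213 216
```

View pics/c12.png

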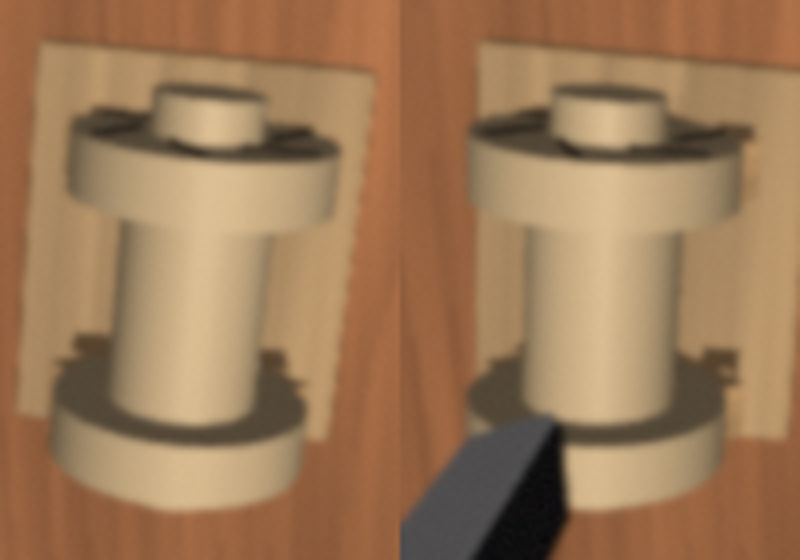

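Crop, left view (4x, origin 235,140): waist edges are 120/271 at row 235 and 112/256 at row 385. The flange rims along the top line are at rows 158, 230, 443 and 508. Right view (origin 163,140): waist edges are 126/280 and 122/274.

```bash
python3 - <<'E'
from h import *
def W(n):
    a=np.load(n); return cam("wrist",{"tool_pos":a[:3],"ee_rot":a[3:]})
C1,C2=W("w1.npy"),W("w2.npy")
P=[]
pl=[]
for C,o,(ua,ub) in ((C1,(235,140),(195.5,184)),(C2,(163,140),(203,198))):
    r1=ray(C,o[0]+ua/4,140+235/4); r2=ray(C,o[0]+ub/4,140+385/4)
    n=np.cross(r1[1],r2[1]); n/=np.linalg.norm(n); pl.append((n,n@r1[0]))
d=np.cross(pl[0][0],pl[1][0]); d/=np.linalg.norm(d)
d*=np.sign(d[1]); p=np.linalg.lstsq(np.array([pl[0][0],pl[1][0],[0,1,0]]),np.array([pl[0][1],pl[1][1],-.26]),rcond=None)[0]
print("axis pt at y=-.26",p,"dir",d)
for u,v in ((205,158),(203,230),(180,443),(178,508)):
    for z in(.105,.108): print(v,onz(C1,235+u/4,140+v/4,z))
E
```

```text
axis pt at y=-.26 [ 0.4786 -0.26    0.0744] dir [ 0.0743  0.9934 -0.0877]
158 [ 0.4823 -0.2094  0.105 ]
158 [ 0.4823 -0.2088  0.108 ]
230 [ 0.4819 -0.2283  0.105 ]
230 [ 0.4818 -0.2275  0.108 ]
443 [ 0.4758 -0.2879  0.105 ]
443 [ 0.4759 -0.2865  0.108 ]
508 [ 0.4753 -0.3073  0.105 ]
508 [ 0.4753 -0.3058  0.108 ]
```

The axis point comes out at z 0.074, close to the expected 0.070. The core centre is (0.479, -0.257) with its axis 4.2° off y. I'll align, descend and grip.

Call:
arm_command(
  targets=[
    [-0.155, -0.057, 0, -0.035],
    [-0.155, -0.057, 0, -0.035],
    [-0.155, -0.057, -0.08, -0.035],
    [-0.155, -0.057, -0.15, -0.035],
    [-0.155, -0.057, -0.22, -0.035],
    [-0.155, -0.057, -0.28, -0.035],
    [-0.155, -0.057, -0.31, -0.035],
    [-0.155, -0.057, -0.325, -0.035],
  ],
)

```text
time: 3.33
tool_pos: [0.4767, -0.257, 0.0505]
ee_rot: [-3.139, -0.002, 1.497]
wrist_force: [-0.5, 1.0, 0.3]
width: 0.0939
finger_force: 0.0
```

Call:
arm_command(
  targets=[
    [0, 0, 0, 0],
    [0, 0, 0, 0],
    [0, 0, 0, 0],
    [0, 0, 0, 0],
    [0, 0, 0, 0],
    [0, 0, 0, 0],
    [0, 0, 0, 0],
    [0, 0, 0, 0],
  ],
  claw=1,
)

```text
time: 4.0
tool_pos: [0.4795, -0.2584, 0.0525]
ee_rot: [3.141, 0.0, 1.497]
wrist_force: [0.0, -0.7, -0.7]
width: 0.0437
finger_force: 0.0
```

Call:
arm_command(
  targets=[
    [0, 0, 0, 0],
    [0, 0, 0, 0],
    [0, 0, 0.01, 0],
    [0, 0, 0.04, 0],
    [0, 0, 0.1, 0],
    [0, 0, 0.17, 0],
    [0, 0, 0.24, 0],
    [0, 0, 0.3, 0],
  ],
)

```text
time: 4.67
tool_pos: [0.4802, -0.2584, 0.2052]
ee_rot: [3.138, 0.001, 1.498]
wrist_force: [0.3, 0.1, 0.3]
width: 0.0002
finger_force: 0.0
```

```bash
python3 - <<'E'
from h import *
o=robot.get_obs(); print(o["tool_pos"],o["ee_rot"],o["width"]); im=robot.snapshot("wrist"); s=robot.snapshot("scene"); t=robot.snapshot("top")
cv2.imwrite("pics/w3.png",im[:,:,::-1]);cv2.imwrite("pics/top3.png",t[:,:,::-1]);cv2.imwrite("pics/scene3.png",s[:,:,::-1])
np.save("w3.npy",np.r_[o["tool_pos"],o["ee_rot"]])
cv2.imwrite("pics/v3.png",np.hstack([cv2.resize(im[120:300,170:400],(460,360)),cv2.resize(s[140:320,80:250],(340,360))])[:,:,::-1])
E
```

```text
[ 0.4802 -0.2584  0.2052] [3.1384 0.0009 1.4975] 0.0002452528204736676
```

View pics/v3.png

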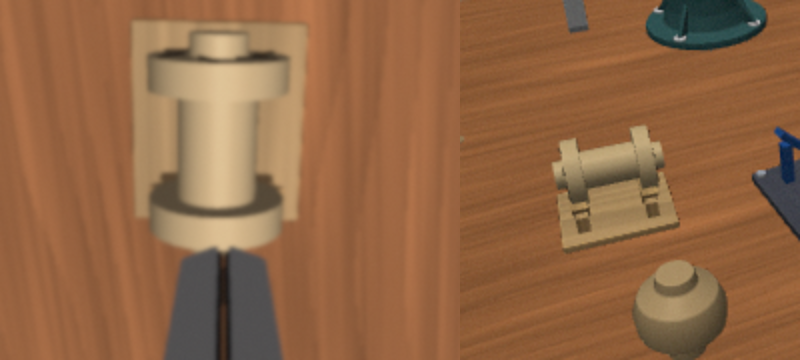

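The crop shows the core still in its rest (flanges at crop rows ~75 and ~215, centred at column ~217), and the fingers shut without it. I began lifting before the grip force had built up. I'll check its position again, then regrip with a longer wait.

```bash
python3 - <<'E'
from h import *
a=np.load("w3.npy"); C=cam("wrist",{"tool_pos":a[:3],"ee_rot":a[3:]})
for u,v in ((219,62),(219,97),(216,212),(215,248)): print(onz(C,170+u/2,120+v/2,.108))
E
```

```text
[ 0.4834 -0.2089  0.108 ]
[ 0.4821 -0.2256  0.108 ]
[ 0.4762 -0.2843  0.108 ]
[ 0.4741 -0.3039  0.108 ]
```

Call:
arm_command(
  targets=[
    [0, 0, 0, 0],
    [0, 0, 0, 0],
    [0, 0, 0, 0],
    [0, 0, 0, 0],
    [0, 0, 0, 0],
    [0, 0, 0, 0],
    [0, 0, 0, 0],
    [0, 0, 0, 0],
  ],
  claw=0,
)

```text
time: 5.48
tool_pos: [0.4794, -0.2583, 0.2021]
ee_rot: [-3.141, -0.0, 1.497]
wrist_force: [0.8, -0.6, -0.3]
width: 0.0505
finger_force: 0.0
```

Call:
arm_command(
  targets=[
    [0, 0.006, -0.02, -0.005],
    [0, 0.006, -0.04, -0.005],
    [0, 0.006, -0.06, -0.005],
    [0, 0.006, -0.1, -0.005],
    [0, 0.006, -0.16, -0.005],
    [0, 0.006, -0.23, -0.005],
    [0, 0.006, -0.28, -0.005],
    [0, 0.006, -0.3, -0.005],
  ],
)

```text
time: 6.15
tool_pos: [0.4759, -0.2529, 0.0461]
ee_rot: [-3.133, -0.005, 1.487]
wrist_force: [0.3, -0.5, -0.8]
width: 0.094
finger_force: 0.0
```

Call:
arm_command(
  targets=[
    [0, 0, 0, 0],
    [0, 0, 0, 0],
    [0, 0, 0, 0],
    [0, 0, 0, 0],
    [0, 0, 0, 0],
    [0, 0, 0, 0],
    [0, 0, 0, 0],
    [0, 0, 0, 0],
  ],
  claw=1,
)

```text
time: 6.82
tool_pos: [0.4796, -0.2555, 0.0528]
ee_rot: [3.141, 0.0, 1.487]
wrist_force: [0.4, -0.4, 0.7]
width: 0.0441
finger_force: 0.0
```

Call:
arm_command(
  targets=[
    [0, 0, 0, 0],
    [0, 0, 0, 0],
    [0, 0, 0, 0],
    [0, 0, 0, 0],
    [0, 0, 0, 0],
  ],
)

```text
time: 7.23
tool_pos: [0.4776, -0.2552, 0.0523]
ee_rot: [-3.138, -0.0, 1.486]
wrist_force: [-4.8, 0.5, 2.4]
width: 0.0323
finger_force: 24.8
```

```bash
python3 - <<'E'
from h import *
o=robot.get_obs(); print(o["tool_pos"],o["ee_rot"],o["width"],o["finger_force"]); im=robot.snapshot("wrist"); s=robot.snapshot("scene")
cv2.imwrite("pics/w4.png",im[:,:,::-1]);cv2.imwrite("pics/scene4.png",s[:,:,::-1])
cv2.imwrite("pics/v4.png",np.hstack([cv2.resize(im[120:350,150:420],(405,345)),cv2.resize(s[150:265,100:230],(390,345),interpolation=cv2.INTER_CUBIC)])[:,:,::-1])
E
```

```text
[ 0.4776 -0.2552  0.0523] [-3.1378 -0.0001  1.4864] 0.032339107746906334 24.75887944106944
```

View pics/v4.png

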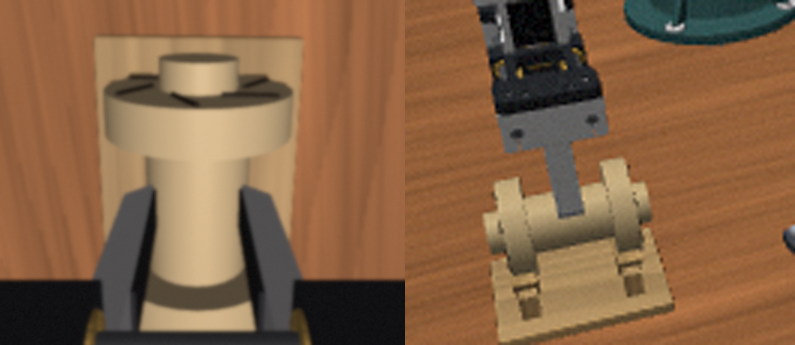

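The scene crop shows the tips only about level with the core's axis, gripping the upper half, at about pixel (155.7, 221.7). I'll check the true tip height against the cameras.

```bash
python3 - <<'E'
from h import *
o,d=ray(cam("scene"),155.7,221.7)
for x in(.495,.505,.515): print("scene tip at x",o+d*(x-o[0])/d[0])
for y in(-.247,-.255): print("scene tip at y",o+d*(y-o[1])/d[1])
a=np.load("w3.npy"); C=cam("wrist",{"tool_pos":a[:3],"ee_rot":a[3:]})
M=R.from_euler("xyz",a[3:]).as_matrix()
for back in(0,.015,.034): print(back,proj(C,a[:3]+M@np.array([.008,0,-back])),proj(C,a[:3]+M@np.array([0,0,-back])))
# scene flange tops: core in scene crop check
C=cam("scene")
for z in(.05,.07): print(z,[np.round(proj(C,np.array([.479+.0048*k/.048,-.2557+k,z]))) for k in(-.06,.06)])
E
```

```text
scene tip at x [ 0.495  -0.2546  0.0817]
scene tip at x [ 0.505  -0.2557  0.0881]
scene tip at x [ 0.515  -0.2567  0.0945]
scene tip at y [ 0.4218 -0.247   0.035 ]
scene tip at y [ 0.4986 -0.255   0.084 ]
0 (np.float64(280.0460279629501), np.float64(226.91117011896097)) (np.float64(280.06191476920617), np.float64(237.60180741711355))
0.015 (np.float64(279.9715563248614), np.float64(234.70008651520553)) (np.float64(279.9893318418383), np.float64(246.03203248493898))
0.034 (np.float64(279.86114728550973), np.float64(246.24766085317705)) (np.float64(279.88190938295344), np.float64(258.5087338054567))
0.05 [array([129., 235.]), array([182., 224.])]
0.07 [array([127., 228.]), array([181., 217.])]
```

Both cameras put the finger tips about 34 mm behind the stated TCP. The camera-measured heights agree with the text, so I'll treat the tip as sitting at TCP z + 0.034. I'll reopen and go down 34 mm further.

Call:
arm_command(
  targets=[
    [0, 0, 0, 0],
    [0, 0, 0, 0],
    [0, 0, 0, 0],
    [0, 0, 0, 0],
    [0, 0, 0, 0],
    [0, 0, 0, 0],
    [0, 0, 0, 0],
    [0.002, 0, -0.01, 0],
  ],
  claw=0,
)

```text
time: 8.0
tool_pos: [0.4812, -0.2558, 0.0482]
ee_rot: [3.139, 0.001, 1.487]
wrist_force: [-0.9, -0.9, 0.2]
width: 0.0824
finger_force: 0.0
```

Call:
arm_command(
  targets=[
    [0, 0, -0.01, 0],
    [0, 0, -0.02, 0],
    [0, 0, -0.03, 0],
    [0, 0, -0.04, 0],
    [0, 0, -0.05, 0],
    [0, 0, -0.055, 0],
    [0, 0, -0.055, 0],
    [0, 0, -0.055, 0],
  ],
)

```text
time: 8.67
tool_pos: [0.4803, -0.2553, 0.0196]
ee_rot: [-3.141, -0.0, 1.487]
wrist_force: [0.3, 0.3, -0.6]
width: 0.0938
finger_force: 0.0
```

Call:
arm_command(
  targets=[
    [0, 0, 0, 0],
    [0, 0, 0, 0],
    [0, 0, 0, 0],
    [0, 0, 0, 0],
    [0, 0, 0, 0],
    [0, 0, 0, 0],
    [0, 0, 0, 0],
    [0, 0, 0, 0],
  ],
  claw=1,
)

```text
time: 9.33
tool_pos: [0.4775, -0.255, 0.0196]
ee_rot: [-3.135, -0.0, 1.487]
wrist_force: [-12.3, 1.3, 6.7]
width: 0.0445
finger_force: 5.9
```

Call:
arm_command(
  targets=[
    [0, 0, 0, 0],
    [0, 0, 0, 0],
    [0, 0, 0, 0],
    [0, 0, 0, 0],
  ],
)

```text
time: 9.67
tool_pos: [0.4772, -0.255, 0.0196]
ee_rot: [-3.135, -0.0, 1.486]
wrist_force: [-6.4, 0.9, 4.1]
width: 0.0431
finger_force: 30.0
```

The grip is firm: width 43 mm, 30 N. I'll lift gently, then head to where the wrist camera sees the cradle.

Call:
arm_command(
  targets=[
    [0, 0, 0.01, 0],
    [0, 0, 0.04, 0],
    [0, 0, 0.09, 0],
    [0, 0, 0.15, 0],
    [0, 0, 0.21, 0],
    [0, 0, 0.27, 0],
    [0, 0, 0.32, 0],
    [0, 0, 0.32, 0],
  ],
)

```text
time: 10.33
tool_pos: [0.4832, -0.2569, 0.1859]
ee_rot: [3.131, 0.005, 1.487]
wrist_force: [2.0, -1.4, -2.4]
width: 0.0433
finger_force: 30.0
```

Call:
arm_command(
  targets=[
    [0.02, 0.03, 0, 0],
    [0.04, 0.1, 0, 0],
    [0.04, 0.16, 0, 0],
    [0.04, 0.2, 0, 0],
    [0.04, 0.22, 0, 0],
    [0.04, 0.22, 0, 0],
    [0.04, 0.22, 0, 0],
    [0.04, 0.22, 0, 0],
  ],
)

```text
time: 11.0
tool_pos: [0.5001, -0.1464, 0.1789]
ee_rot: [-3.141, 0.001, 1.486]
wrist_force: [0.3, -0.2, -4.6]
width: 0.0438
finger_force: 30.0
```

```bash
python3 - <<'E'
from h import *
o=robot.get_obs(); print(o["tool_pos"],o["ee_rot"],o["width"],o["finger_force"],o["wrist_force"]); im=robot.snapshot("wrist"); np.save("w5.npy",np.r_[o["tool_pos"],o["ee_rot"]]); cv2.imwrite("pics/w5.png",im[:,:,::-1])
E
```

```text
[ 0.5001 -0.1464  0.1789] [-3.1406  0.0007  1.4856] 0.04378153807205801 29.98490184545517 [ 0.2672 -0.2488 -4.6147]
```

Call:
arm_command(
  targets=[
    [0.04, 0, 0, 0],
    [0.1, 0, 0, 0],
    [0.15, 0, 0, 0],
    [0.18, 0, 0, 0],
    [0.2, 0, 0, 0],
    [0.2, 0, 0, 0],
    [0.2, 0, 0, 0],
  ],
)

```text
time: 11.63
tool_pos: [0.6002, -0.1465, 0.1789]
ee_rot: [-3.14, 0.0, 1.485]
wrist_force: [0.6, 0.4, -4.7]
width: 0.0435
finger_force: 30.0
```

```bash
python3 - <<'E'
from h import *
o=robot.get_obs(); print(o["tool_pos"],o["ee_rot"],o["width"],o["finger_force"],o["wrist_force"]); im=robot.snapshot("wrist"); np.save("w6.npy",np.r_[o["tool_pos"],o["ee_rot"]]); cv2.imwrite("pics/w6.png",im[:,:,::-1])
a=cv2.imread("pics/w5.png"); b=cv2.imread("pics/w6.png")
cv2.imwrite("pics/c56.png",cv2.resize(np.vstack([a[:210],b[:210]]),None,fx=1.4,fy=1.4))
for n in(5,6):
    im=cv2.imread(f"pics/w{n}.png")[:,:,::-1].copy(); p=np.load(f"w{n}.npy"); C=cam("wrist",{"tool_pos":p[:3],"ee_rot":p[3:]})
    print(n,"expect",[np.round(proj(C,np.array([.557+k*np.cos(.063),-.022+k*np.sin(.063),.06]))) for k in(-.039,.039)])
    for A,r,c in blobs(im,(105,100,40),(130,255,255),60): print(A,r)
E
```

```text
[ 0.6002 -0.1465  0.1789] [-3.1399  0.0001  1.4854] 0.04347077569200354 29.985796809196472 [ 0.5847  0.4404 -4.7429]
5 expect [array([288.,  70.]), array([371.,  57.])]
2478.0 ((372.67999267578125, 54.71792984008789), (102.66311645507812, 37.90850067138672), 88.02507019042969)
1932.0 ((291.2926940917969, 67.69624328613281), (100.7961196899414, 22.00454330444336), 83.44306182861328)
6 expect [array([184.,  80.]), array([265.,  67.])]
2324.0 ((185.94407653808594, 77.0654525756836), (100.7719497680664, 35.54631042480469), 77.39984130859375)
1943.5 ((266.5325622558594, 64.49494934082031), (101.49054718017578, 21.892271041870117), 81.15818786621094)
```

View pics/c56.png

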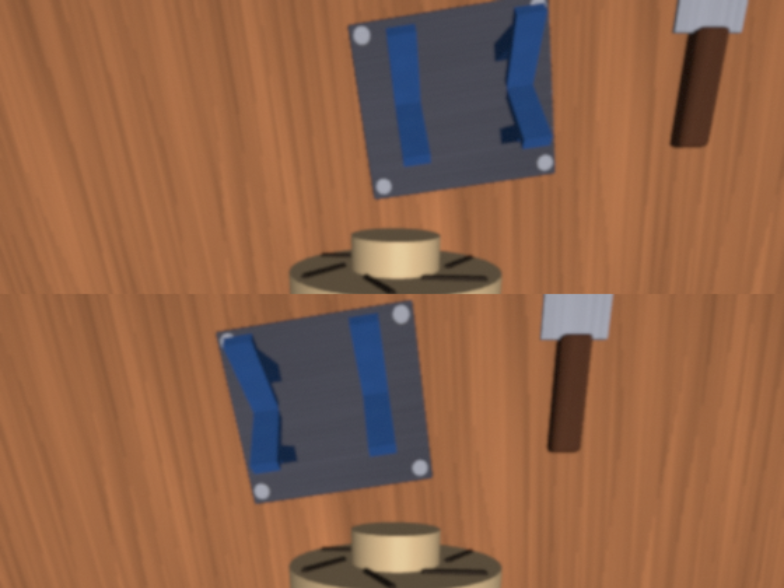

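The two views show the V-arm ends (1.4x). In the top view the left V ends are at (400,28.5) and (417,164), the right V at (532,6.5) and (537.5,144.5). In the lower view they are at (236,43.5) and (264.5,176.5), and (363,23) and (382.5,160), with rows counted from 294.

```bash
python3 - <<'E'
from h import *
def W(n):
    a=np.load(n); return cam("wrist",{"tool_pos":a[:3],"ee_rot":a[3:]})
A,B=W("w5.npy"),W("w6.npy"); P=[]
for a,b in (((400,28.5),(236,43.5)),((417,164),(264.5,176.5)),((532,6.5),(363,23)),((537.5,144.5),(382.5,160)),((384,187),(261,197)),((545,162),(420,173))):
    p,e=tri([ray(A,a[0]/1.4,a[1]/1.4),ray(B,b[0]/1.4,b[1]/1.4)]); print(p,e); P.append(p)
P=np.array(P); print("centre",P[:4].mean(0)); d=(P[2]+P[3]-P[0]-P[1])/2; print(np.linalg.norm(d),np.degrees(np.arctan2(d[1],d[0]))); d=P[0]-P[1]+P[2]-P[3]; print(np.degrees(np.arctan2(-d[0],d[1])),np.linalg.norm(d)/2)
E
```

```text
[0.5182 0.0119 0.0846] 0.00026135692711351977
[ 0.5228 -0.0671  0.0864] 0.0003546575681397141
[0.5965 0.0156 0.0879] 5.684889734633837e-06
[ 0.6007 -0.0626  0.0862] 0.0004927680603859737
[ 0.4983 -0.0836  0.0193] 0.00035728628492295666
[ 0.6281 -0.0757  0.0164] 5.282535488680388e-05
centre [ 0.5596 -0.0255  0.0863]
0.07822124269104568 3.0308933299487646
3.220820050905672 0.07877135153780415
```

Heights come out about 4 mm high, the same bias the core showed, and the spacing of 78.2 mm agrees with 78. The cradle is at (0.559, -0.0245), axis +3.1°. I'll carry the core over and turn it -82°.

Call:
arm_command(
  targets=[
    [-0.02, 0.05, 0, -0.05],
    [-0.04, 0.1, 0, -0.1],
    [-0.06, 0.15, 0, -0.15],
    [-0.07, 0.19, 0, -0.2],
    [-0.08, 0.22, 0, -0.25],
    [-0.082, 0.24, 0, -0.3],
    [-0.082, 0.244, 0, -0.35],
    [-0.082, 0.244, 0, -0.4],
  ],
)

```text
time: 12.35
tool_pos: [0.5584, -0.0228, 0.1806]
ee_rot: [3.141, -0.001, 0.645]
wrist_force: [-0.8, -1.3, -4.6]
width: 0.0437
finger_force: 30.0
```

Call:
arm_command(
  targets=[
    [0, 0, 0, -0.05],
    [0, 0, 0, -0.1],
    [0, 0, 0, -0.15],
    [0, 0, 0, -0.2],
    [0, 0, 0, -0.25],
    [0, 0, 0, -0.283],
    [0, 0, 0, -0.283],
    [0, 0, 0, -0.283],
  ],
)

```text
time: 13.02
tool_pos: [0.5588, -0.0238, 0.1802]
ee_rot: [3.141, -0.0, 0.057]
wrist_force: [0.1, -0.2, -4.3]
width: 0.0432
finger_force: 30.0
```

Call:
arm_command(
  targets=[
    [0, 0, -0.04, 0],
    [0, 0, -0.09, 0],
    [0, 0, -0.14, 0],
    [0, 0, -0.18, 0],
    [0, 0, -0.21, 0],
    [0, 0, -0.224, 0],
    [0, 0, -0.224, 0],
    [0, 0, -0.224, 0],
  ],
)

```text
time: 13.68
tool_pos: [0.5596, -0.0235, 0.0684]
ee_rot: [3.141, -0.001, 0.057]
wrist_force: [1.3, -0.3, -4.3]
width: 0.0432
finger_force: 30.0
```

Call:
arm_command(
  targets=[
    [0, 0, -0.004, 0],
    [0, 0, -0.008, 0],
    [0, 0, -0.012, 0],
    [0, 0, -0.015, 0],
    [0, 0, -0.018, 0],
    [0, 0, -0.02, 0],
    [0, 0, -0.02, 0],
    [0, 0, -0.02, 0],
  ],
)

```text
time: 14.35
tool_pos: [0.5593, -0.0233, 0.0577]
ee_rot: [3.142, 0.0, 0.056]
wrist_force: [0.3, -0.4, -5.2]
width: 0.0436
finger_force: 30.0
```

Not touching yet (-4.6 N carried). I'll go down in small steps.

Call:
arm_command(
  targets=[
    [0, 0, -0.002, 0],
    [0, 0, -0.004, 0],
    [0, 0, -0.006, 0],
    [0, 0, -0.006, 0],
  ],
)

```text
time: 14.68
tool_pos: [0.5597, -0.0237, 0.0552]
ee_rot: [3.141, -0.001, 0.056]
wrist_force: [0.6, -1.8, -3.1]
width: 0.0436
finger_force: 30.0
```

Call:
arm_command(
  targets=[
    [0, 0, -0.001, 0],
    [0, 0, -0.002, 0],
    [0, 0, -0.003, 0],
    [0, 0, -0.003, 0],
  ],
)

```text
time: 15.02
tool_pos: [0.5599, -0.0238, 0.055]
ee_rot: [3.141, -0.002, 0.056]
wrist_force: [-2.9, -1.5, 5.4]
width: 0.0437
finger_force: 30.0
```

Contact is at the predicted height (0.055). I'll release, then rise.

Call:
arm_command(
  targets=[
    [0, 0, 0, 0],
    [0, 0, 0, 0],
    [0, 0, 0, 0],
    [0, 0, 0, 0],
    [0, 0, 0, 0],
    [0, 0, 0, 0],
    [0, 0, 0, 0],
    [0, 0, 0, 0],
  ],
  claw=0,
)

```text
time: 15.68
tool_pos: [0.5594, -0.0233, 0.0532]
ee_rot: [-3.142, 0.0, 0.056]
wrist_force: [1.2, 0.1, -1.2]
width: 0.0924
finger_force: 0.0
```

Call:
arm_command(
  targets=[
    [0, 0, 0.02, 0],
    [0, 0, 0.05, 0],
    [0, 0, 0.11, 0],
    [0, 0, 0.19, 0],
    [0, 0, 0.27, 0],
    [0, 0, 0.32, 0],
    [0, 0, 0.36, 0],
    [0, 0, 0.36, 0],
  ],
)

```text
time: 16.35
tool_pos: [0.5619, -0.0237, 0.2404]
ee_rot: [3.139, -0.012, 0.056]
wrist_force: [-0.5, 0.4, 0.2]
width: 0.0942
finger_force: 0.0
```

```bash
python3 - <<'E'
from h import *
o=robot.get_obs(); print(o["tool_pos"],o["ee_rot"]); im=robot.snapshot("wrist"); np.save("w7.npy",np.r_[o["tool_pos"],o["ee_rot"]]); cv2.imwrite("pics/w7.png",im[:,:,::-1])
C=cam("wrist",o); u,v=map(int,proj(C,np.array([.5596,-.0245,.105]))); print(u,v)
t=robot.snapshot("top"); cv2.imwrite("pics/top7.png",t[:,:,::-1])
cv2.imwrite("pics/c7.png",np.hstack([cv2.resize(im[v-100:v+90,u-90:u+90],None,fx=3,fy=3,interpolation=cv2.INTER_CUBIC)])[:,:,::-1])
E
```

```text
[ 0.5619 -0.0237  0.2404] [ 3.1391 -0.0117  0.0562]
281 196
```

View pics/c7.png

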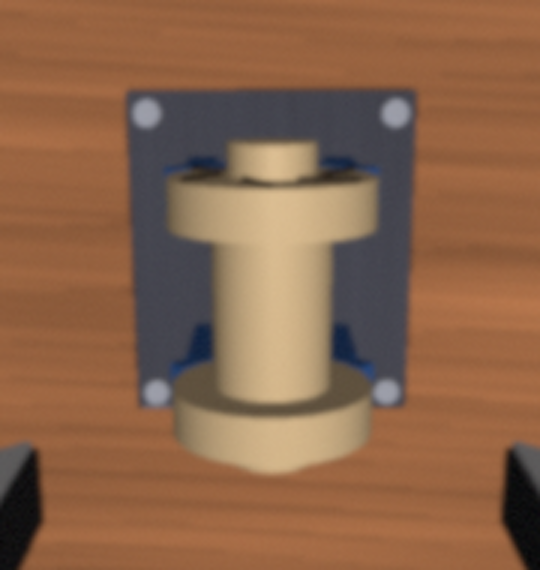

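The core sits symmetrically in the cradle, a flange in each V (crop centre about (271,320)). Next I'll look at the yoke.

Call:
arm_command(
  targets=[
    [-0.2, 0.55, 0.04, 0.44],
    [-0.2, 0.55, 0.04, 0.44],
    [-0.2, 0.55, 0.04, 0.44],
    [-0.2, 0.55, 0.04, 0.44],
    [-0.2, 0.55, 0.04, 0.44],
    [-0.2, 0.55, 0.04, 0.44],
    [-0.2, 0.55, 0.04, 0.44],
    [-0.2, 0.55, 0.04, 0.44],
  ],
)

```text
time: 17.12
tool_pos: [0.4554, 0.2575, 0.251]
ee_rot: [-3.136, 0.001, 0.992]
wrist_force: [0.2, -0.2, -0.1]
width: 0.0938
finger_force: 0.0
```

Call:
arm_command(
  targets=[
    [-0.02, 0.04, 0, 0.418],
    [-0.02, 0.04, 0, 0.418],
    [-0.02, 0.04, 0, 0.418],
    [-0.02, 0.04, 0, 0.418],
    [-0.02, 0.04, 0, 0.418],
    [-0.02, 0.04, 0, 0.418],
    [-0.02, 0.04, 0, 0.418],
    [-0.02, 0.04, 0, 0.418],
  ],
)

```text
time: 17.78
tool_pos: [0.4483, 0.2712, 0.2503]
ee_rot: [-3.136, 0.001, 1.855]
wrist_force: [0.5, -0.3, -0.2]
width: 0.0943
finger_force: 0.0
```

```bash
python3 - <<'E'
from h import *
a=np.load("w7.npy"); C=cam("wrist",{"tool_pos":a[:3],"ee_rot":a[3:]})
P=[onz(C,191+271/3,96+v/3,.145) for v in(185,243,413,462)]; print(np.array(P),np.mean(P,0))
o=robot.get_obs(); print(o["tool_pos"],o["ee_rot"]); im=robot.snapshot("wrist"); np.save("w8.npy",np.r_[o["tool_pos"],o["ee_rot"]]); cv2.imwrite("pics/w8.png",im[:,:,::-1])
for A,r,c in blobs(im,(18,150,80),(32,255,255),200): print("y",A,r)
for A,r,c in blobs(im,(0,150,50),(6,255,255),100): print("r",A,r)
E
```

```text
[[ 0.6062 -0.0222  0.145 ]
 [ 0.5876 -0.0232  0.145 ]
 [ 0.5293 -0.0265  0.145 ]
 [ 0.5114 -0.0275  0.145 ]] [ 0.5586 -0.0249  0.145 ]
[0.4483 0.2712 0.2503] [-3.1365  0.0008  1.8553]
y 1827.5 ((321.3055419921875, 180.8880615234375), (108.51189422607422, 25.66537094116211), 88.31531524658203)
y 260.0 ((88.50001525878906, 344.5000305175781), (16.970561981201172, 43.84062194824219), 45.0)
y 213.5 ((83.42000579833984, 380.44000244140625), (22.000003814697266, 19.800003051757812), 36.869895935058594)
r 260.0 ((387.1351318359375, 170.31080627441406), (45.45282745361328, 15.22844123840332), 35.53767776489258)
```

Call:
arm_command(
  targets=[
    [0.04, 0.01, 0, 0],
    [0.1, 0.03, 0, 0],
    [0.16, 0.05, 0, 0],
    [0.16, 0.05, 0, 0],
    [0.16, 0.05, 0, 0],
    [0.16, 0.05, 0, 0],
  ],
)

```text
time: 18.33
tool_pos: [0.5286, 0.2964, 0.2521]
ee_rot: [-3.139, 0.0, 1.852]
wrist_force: [-0.5, 0.5, 1.1]
width: 0.0943
finger_force: 0.0
```

```bash
python3 - <<'E'
from h import *
o=robot.get_obs(); print(o["tool_pos"],o["ee_rot"]); im=robot.snapshot("wrist"); np.save("w9.npy",np.r_[o["tool_pos"],o["ee_rot"]]); cv2.imwrite("pics/w9.png",im[:,:,::-1])
for A,r,c in blobs(im,(18,150,80),(32,255,255),200): print("y",A,r)
for A,r,c in blobs(im,(0,150,50),(6,255,255),100): print("r",A,r)
a=cv2.imread("pics/w8.png"); b=im[:,:,::-1]
cv2.imwrite("pics/c89.png",np.hstack([cv2.resize(x[60:320,80+k:340+k],None,fx=1.53,fy=2.2,interpolation=cv2.INTER_CUBIC) for x,k in((a,120),(b,0))]))
E
```

```text
[0.5286 0.2964 0.2521] [-3.1389  0.0003  1.8516]
y 2070.5 ((238.35403442382812, 182.32720947265625), (107.59268951416016, 30.445724487304688), 85.97173309326172)
y 213.5 ((82.81436157226562, 379.8935852050781), (22.233678817749023, 20.193248748779297), 39.28940963745117)
r 144.5 ((314.5487976074219, 172.56100463867188), (30.297710418701172, 10.463642120361328), 51.34019088745117)
```

View pics/c89.png

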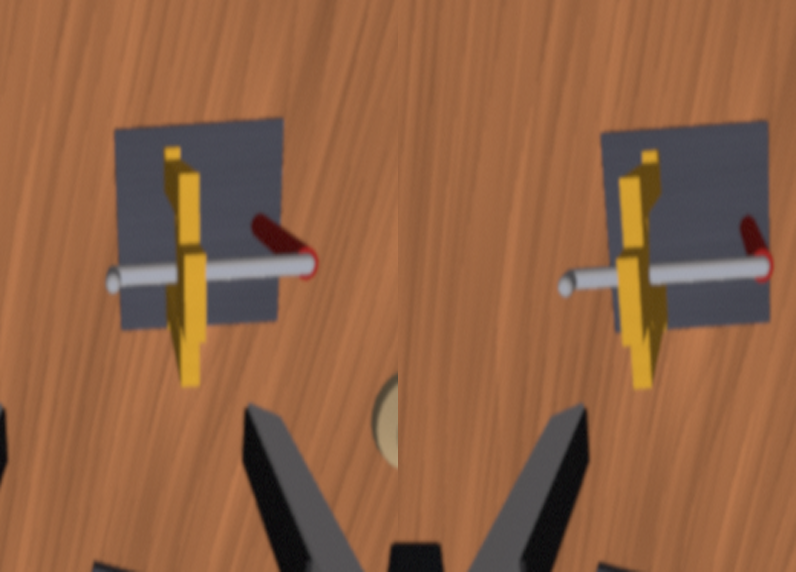

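Both views show the lug's top face: left centre about (195,298) with edges at rows 254/342, right centre about (630,301) with edges at rows 257/346. The arm runs from (113,280) to (312,264) on the left and from (568,285) to (766,266) on the right.

```bash
python3 - <<'E'
from h import *
def W(n):
    a=np.load(n); return cam("wrist",{"tool_pos":a[:3],"ee_rot":a[3:]})
A,B=W("w8.npy"),W("w9.npy"); P=[]
for n,a,b in (("lugtop far",(195,254),(628,257)),("lugtop near",(195,342),(632,346)),("free",(113,280),(568,285)),("post",(312,264),(766,266)),("crown far",(189,172),(630,178)),("crown near",(191,386),(642,387))):
    p,e=tri([ray(A,200+a[0]/1.53,60+a[1]/2.2),ray(B,80+(b[0]-398)/1.53,60+b[1]/2.2)]); print(n,p,e); P.append(p)
d=P[1]-P[0]; print("lug c",(P[0]+P[1])/2,"len",np.linalg.norm(d),"x ang",np.degrees(np.arctan2(d[0],-d[1]))*-1)
d=P[5]-P[4]; print("crown c",(P[5]+P[4])/2,"len",np.linalg.norm(d),"x ang",-np.degrees(np.arctan2(d[0],-d[1])))
d=P[3]-P[2]; print("arm ang",np.degrees(np.arctan2(d[1],d[0])),np.linalg.norm(d))
E
```

```text
lugtop far [0.478  0.3135 0.1869] 0.00011670409197809484
lugtop near [0.489  0.2795 0.1901] 0.00026132923121594144
free [0.438  0.2803 0.1443] 0.00038140938677181096
post [0.5629 0.3242 0.1397] 6.500674826427225e-05
crown far [0.4685 0.3411 0.1611] 0.00038090329512818023
crown near [0.4984 0.2535 0.1665] 0.00025153561095764846
lug c [0.4835 0.2965 0.1885] len 0.03585335647224016 x ang -17.98664235945294
crown c [0.4834 0.2973 0.1638] len 0.09277029669954744 x ang -18.846229794024403
arm ang 19.37424958266216 0.13243308411144727
```

Lug top z is 0.1885 (expected 0.189) and width 35.9 mm (expected 36), so the measurement holds. Centre (0.4834, 0.297), yoke x at +18.5°. I'll align with the fingers half open and descend.

Call:
arm_command(
  targets=[
    [-0.05, 0, 0, 0.02],
    [-0.09, 0, 0, 0.02],
    [-0.09, 0.001, -0.02, 0.02],
    [-0.09, 0.001, -0.06, 0.02],
    [-0.09, 0.001, -0.1, 0.02],
    [-0.09, 0.001, -0.14, 0.02],
    [-0.09, 0.001, -0.17, 0.02],
    [-0.09, 0.001, -0.17, 0.02],
  ],
  claw=0.4,
)

```text
time: 19.05
tool_pos: [0.482, 0.2959, 0.1643]
ee_rot: [-3.135, 0.001, 1.895]
wrist_force: [-0.4, -0.5, -0.0]
width: 0.0562
finger_force: 0.0
```

Call:
arm_command(
  targets=[
    [0, 0, -0.02, 0],
    [0, 0, -0.04, 0],
    [0, 0, -0.06, 0],
    [0, 0, -0.07, 0],
    [0, 0, -0.075, 0],
    [0, 0, -0.075, 0],
    [0, 0, -0.075, 0],
  ],
)

```text
time: 19.63
tool_pos: [0.4846, 0.2973, 0.131]
ee_rot: [3.141, -0.0, 1.895]
wrist_force: [0.0, -0.7, 0.7]
width: 0.0563
finger_force: 0.0
```

Call:
arm_command(
  targets=[
    [0, 0, 0, 0],
    [0, 0, 0, 0],
    [0, 0, 0, 0],
    [0, 0, 0, 0],
    [0, 0, 0, 0],
    [0, 0, 0, 0],
    [0, 0, 0, 0],
    [0, 0, 0, 0],
  ],
  claw=1,
)

```text
time: 20.3
tool_pos: [0.4836, 0.2969, 0.1307]
ee_rot: [-3.14, 0.0, 1.895]
wrist_force: [-2.5, -0.3, 1.5]
width: 0.0118
finger_force: 30.0
```

Call:
arm_command(
  targets=[
    [0, 0, 0, 0],
    [0, 0, 0, 0],
    [0, 0, 0, 0],
    [0, 0, 0, 0],
  ],
)

```text
time: 20.63
tool_pos: [0.4837, 0.297, 0.1307]
ee_rot: [-3.14, 0.0, 1.895]
wrist_force: [-4.2, -2.2, 2.4]
width: 0.0119
finger_force: 30.0
```

Call:
arm_command(
  targets=[
    [0, 0, 0.01, 0],
    [0, 0, 0.04, 0],
    [0, 0, 0.09, 0],
    [0, 0, 0.15, 0],
    [0, 0, 0.21, 0],
    [0, 0, 0.27, 0],
    [0, 0, 0.32, 0],
    [0, 0, 0.32, 0],
  ],
)

```text
time: 21.3
tool_pos: [0.4871, 0.2983, 0.2964]
ee_rot: [3.13, -0.001, 1.895]
wrist_force: [0.1, 0.8, -4.9]
width: 0.0118
finger_force: 30.0
```

Call:
arm_command(
  targets=[
    [0, 0, 0, 0],
    [0, 0, 0, 0],
  ],
)

```text
time: 21.47
tool_pos: [0.4841, 0.2969, 0.2876]
ee_rot: [-3.138, 0.001, 1.895]
wrist_force: [-0.5, -0.3, -6.6]
width: 0.0118
finger_force: 30.0
```

The yoke is held: 6.6 N carried, 12 mm wide. I'll carry it over the core and turn it -15.5°.

Call:
arm_command(
  targets=[
    [0.01, -0.04, 0, -0.01],
    [0.03, -0.12, 0, -0.03],
    [0.05, -0.2, 0, -0.05],
    [0.07, -0.28, 0, -0.07],
    [0.09, -0.36, 0, -0.09],
    [0.11, -0.44, 0, -0.11],
    [0.12, -0.5, 0, -0.12],
    [0.13, -0.55, 0, -0.129],
  ],
)

```text
time: 22.13
tool_pos: [0.5486, 0.0192, 0.2866]
ee_rot: [-3.135, 0.0, 1.621]
wrist_force: [0.3, 0.6, -6.8]
width: 0.0114
finger_force: 30.0
```

Call:
arm_command(
  targets=[
    [0.01, -0.03, 0, 0],
    [0.015, -0.06, 0, 0],
    [0.02, -0.08, 0, 0],
    [0.02, -0.09, 0, 0],
    [0.02, -0.093, 0, 0],
    [0.02, -0.093, 0, 0],
    [0.02, -0.093, 0, 0],
    [0.02, -0.093, 0, 0],
  ],
)

```text
time: 22.8
tool_pos: [0.5593, -0.0233, 0.2909]
ee_rot: [3.141, -0.0, 1.626]
wrist_force: [0.1, -0.1, -5.8]
width: 0.0117
finger_force: 30.0
```

```bash
python3 - <<'E'
from h import *
o=robot.get_obs(); print(o["tool_pos"],o["ee_rot"],o["width"]); im=robot.snapshot("wrist");s=robot.snapshot("scene"); np.save("w10.npy",np.r_[o["tool_pos"],o["ee_rot"]])
cv2.imwrite("pics/w10.png",im[:,:,::-1]); cv2.imwrite("pics/scene10.png",s[:,:,::-1])
cv2.imwrite("pics/c10.png",np.hstack([cv2.resize(im[80:330,170:400],(368,400)),cv2.resize(s[120:270,200:340],(373,400),interpolation=cv2.INTER_CUBIC)])[:,:,::-1])
E
```

```text
[ 0.5593 -0.0233  0.2909] [ 3.1413 -0.0003  1.6264] 0.011704820151847144
```

View pics/c10.png

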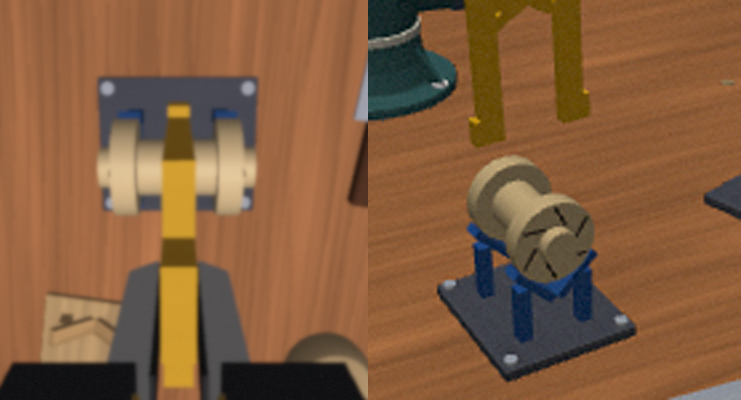

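The yoke hangs upright and square, centred between the flanges (wrist column ~179 of 99–255 across the core). I'll descend along the waist.

Call:
arm_command(
  targets=[
    [0, -0.003, -0.03, 0],
    [0, -0.003, -0.07, 0],
    [0, -0.003, -0.11, 0],
    [0, -0.003, -0.15, 0],
    [0, -0.003, -0.19, 0],
    [0, -0.003, -0.22, 0],
    [0, -0.003, -0.24, 0],
    [0, -0.003, -0.24, 0],
  ],
)

```text
time: 23.57
tool_pos: [0.5577, -0.0252, 0.1678]
ee_rot: [-3.136, -0.001, 1.625]
wrist_force: [-0.5, -0.5, -5.9]
width: 0.0118
finger_force: 30.0
```

Call:
arm_command(
  targets=[
    [0, 0, -0.02, 0],
    [0, 0, -0.04, 0],
    [0, 0, -0.06, 0],
    [0, 0, -0.075, 0],
    [0, 0, -0.085, 0],
    [0, 0, -0.09, 0],
    [0, 0, -0.09, 0],
    [0, 0, -0.09, 0],
  ],
)

```text
time: 24.23
tool_pos: [0.5596, -0.0259, 0.126]
ee_rot: [3.141, 0.0, 1.625]
wrist_force: [1.1, -0.8, -6.3]
width: 0.0115
finger_force: 30.0
```

Call:
arm_command(
  targets=[
    [0, 0, -0.002, 0],
    [0, 0, -0.004, 0],
    [0, 0, -0.006, 0],
    [0, 0, -0.008, 0],
    [0, 0, -0.008, 0],
  ],
)

```text
time: 24.65
tool_pos: [0.5593, -0.0258, 0.1216]
ee_rot: [-3.141, -0.0, 1.625]
wrist_force: [0.8, -0.9, -5.9]
width: 0.012
finger_force: 30.0
```

Call:
arm_command(
  targets=[
    [0, 0, -0.001, 0],
    [0, 0, -0.002, 0],
    [0, 0, -0.003, 0],
    [0, 0, -0.004, 0],
    [0, 0, -0.004, 0],
  ],
)

```text
time: 25.07
tool_pos: [0.5597, -0.0261, 0.1206]
ee_rot: [3.14, 0.001, 1.625]
wrist_force: [-0.5, -1.4, -2.8]
width: 0.0117
finger_force: 30.0
```

Call:
arm_command(
  targets=[
    [0, 0, -0.001, 0],
    [0, 0, -0.002, 0],
    [0, 0, -0.002, 0],
    [0, 0, -0.002, 0],
  ],
)

```text
time: 25.4
tool_pos: [0.5599, -0.0262, 0.1204]
ee_rot: [3.14, 0.001, 1.625]
wrist_force: [-3.4, -0.2, 4.0]
width: 0.0117
finger_force: 30.0
```

Contact at 0.1205, as predicted (0.1197). I'll release and rise. A 0.4 opening keeps the fingers between the flanges' tops.

Call:
arm_command(
  targets=[
    [0, 0, 0, 0],
    [0, 0, 0, 0],
    [0, 0, 0, 0],
    [0, 0, 0, 0],
    [0, 0, 0, 0],
    [0, 0, 0, 0],
    [0, 0, 0, 0],
    [0, 0, 0, 0],
  ],
  claw=0.6,
)

```text
time: 26.07
tool_pos: [0.5594, -0.0258, 0.1187]
ee_rot: [3.142, -0.0, 1.625]
wrist_force: [0.9, 0.7, -0.4]
width: 0.0376
finger_force: 0.0
```

Call:
arm_command(
  targets=[
    [0, 0, 0.01, 0],
    [0, 0, 0.03, 0],
    [0, 0, 0.06, 0],
    [0, 0, 0.1, 0],
    [0, 0, 0.15, 0],
    [0, 0, 0.2, 0],
    [0, 0, 0.24, 0],
    [0, 0, 0.24, 0],
  ],
)

```text
time: 26.73
tool_pos: [0.5618, -0.0261, 0.2457]
ee_rot: [3.13, 0.002, 1.625]
wrist_force: [0.2, -0.9, 0.1]
width: 0.0376
finger_force: 0.0
```

```bash
python3 - <<'E'
from h import *
o=robot.get_obs(); print(o["tool_pos"],o["wrist_force"],o["finger_force"]); im=robot.snapshot("wrist");s=robot.snapshot("scene")
cv2.imwrite("pics/c11.png",np.hstack([cv2.resize(im[80:330,170:400],(368,400)),cv2.resize(s[120:270,200:340],(373,400),interpolation=cv2.INTER_CUBIC)])[:,:,::-1])
E
```

```text
[ 0.5618 -0.0261  0.2457] [ 0.2239 -0.8653  0.1223] 0.0
```

View pics/c11.png

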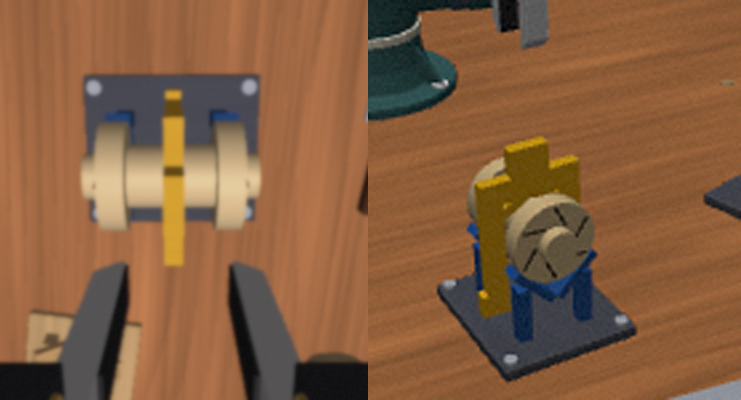

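The yoke stands upright astride the middle of the waist (wrist column ~173 between flanges at 112 and 231), and the fingers are clear. I'll hand the job in.

```bash
python3 -c "
from bench import robot
print(robot.close_job())"
```

```text
the job is handed in; nothing more can be done
None
```

The core lies centred in the cradle with the yoke upright astride its waist, and the job was handed in at about 27 s; the first core grip closed too high and came away empty without visibly shifting it, because the finger tips sit about 34 mm behind the stated TCP, and the hand-in returned no verdict.

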